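# Reload and close the bench steriliser

### The arm

A 6-joint arm with a two-finger parallel gripper is mounted at the origin on the work surface. World frame = base frame: x ahead of the robot, y to its left, z up, the work surface at z = 0. Lengths are in m, angles in rad, forces in N, time in s.
With the tool pointing down it reaches from about 0.3 to 0.75 m from the base axis. Payload 8.5 kg.
Tool frame: the origin (TCP) lies midway between the tips of the shut fingers; the grasp point (between the pads) lies 19 mm behind it; z points along the fingers, y is the line along which they close (so a half turn about z gives the same grasp; the last joint's range is limited). The gripper opens to 88 mm and grips with 3 to 60 N. Pads are 18 mm wide; open, the fingers measure 123 mm over their backs; the gripper's body (75 mm by 187 mm) begins 45 mm behind the grasp point.
Start: joints at [-1.495, 0.381, 1.297, -0, 1.464, -0.215], TCP at [0.158, -0.527, 0.239] pointing down, gripper open.
Joint ranges: [-3.11, 3.11], [-0.89, 2.33], [0.22, 2.48], [-1.42, 4.56], [0.17, 2.85], [-2.88, 2.88]. Speed limits (rad/s): [2.39, 2.39, 3.14, 3.14, 3.14, 3.14].

### API

Orientations are given as a 3x3 rotation matrix whose columns are the frame's x, y, z axes.
In Python, from rig import * gives the robot as it stands. The module is installed in compiled form; this text tells all that it offers.
- The arm moves only by the tool carry_out, never from a script. Its argument "moves" is one flat list of numbers, 7 for each row, row after row: the shift along the tool's x, y, z each as a share of 600 mm, from -1 to 1, then the turn, a rotation vector about the tool's x, y, z each as a share of 180 degrees, from -1 to 1, then the opening, from 0 (shut) to 1 (fully open). In form: [x, y, z, ax, ay, az, jaw, x, y, z, ax, ay, az, jaw, ...]. A call has 1 to 20 rows; each row is the pose to reach, as a shift and turn from the pose commanded when the call began, along the tool's axes at that moment, turning the shorter way round; what a row does not reach only later rows make up. A row lasts 1/10 s, in which the tool goes at most 50 mm and 8.59 degrees, less where a joint would pass 70% of its speed; a pose out of reach is approached as far as the arm can. A call with a number of a shift or a turn outside -1 to 1 is refused whole. A call with a gripper value outside its range is refused whole. The fingers move at their own pace and stop on an object; the grip force is fixed at half the most. Time passes only in rows, so rows that repeat a pose let the fingers close. It gives the time, the measured TCP pose, the force, the opening and the grip force at its end, in the units of the state.
- state(): the state, without advancing time (a new reading comes with each control period).
- camera(name): name is "scene" or "top" or "wrist"; returns the picture (480x640x3 uint8, red, green, blue); there is no depth.
- camera_info(name): a dict with "camera_matrix" (3x3 intrinsics, pixels), "rvec" (rotation vector, rad) and "tvec" (3), from world to camera coordinates, as OpenCV has them; the wrist camera has in their place "tool_from_camera" (4x4, takes a point from camera to tool coordinates, whose origin is the TCP and whose axes are the flange's). Camera axes: x right, y down, z forward; pixel columns grow to the right and rows downward; lengths in m; the calibration is good to about 2 mm. A picture is of the moment at which its call begins: read the wrist's pose just before it. camera_info takes no time and is no camera call.
- job_done(): hands the job in; it is judged then, once.
The state is a dict: "time_s": time; "joints": joint angles; "dq": joint speeds; "joint_efforts": joint torques, N m; "eef_pos": TCP position; "orientation": TCP orientation; "ft_force": force on the tool from outside, world axes, zero at the start; "moment": the same for the moment, N m; "gripper_width": finger opening in m; "finger_force": force on a finger pad.
Only numpy, scipy, OpenCV 4.12 (cv2) and the standard library are available. Lean on these libraries where they do the work, as an engineer would, in place of code of your own. Each camera call takes 0.05 s, during which the arm holds its last target. There are 200 camera calls.

### The job

Get the bench steriliser ready for its next run: take the finished steel canister out of the pot and stand it on the bench midway between the two stacks of dark Petri dishes, and stand all the amber media jars upright in the pot. Then put the lid on, turn it backward (counter-clockwise) until you feel it drop into its thread, and only then turn it forward (clockwise) until it is fully home. Finally slide the lid lock over the lid all the way to its end stop; leave the other things on the bench where they are.

Things in the scene. Friction and masses are not known exactly. Their poses are not given: they have to be found in the camera images.
- pot: Bench steriliser, fixed: a round steel pot (198 mm outside, 190 mm inside diameter, rim 145 mm above the bench) on a white heater base 240 x 315 mm, 35 mm high; two small black ears stick out 124 mm from its centre at half height. Origin on the bench under the pot's centre, z up. The lid lock stands on a white block beside the pot, on the pot's own -y side.
- pot_floor (a point): Centre of the pot's flat inner floor, 40 mm above the pot's origin; the jars stand here. The chamber is 105 mm deep; the four jars fit side by side with their centres about 48 mm from the middle.
- pot_rim (a point): Centre of the pot's mouth at rim height. Outside, just under the rim, is a collar (218 mm across) with four thread starts 90 degrees apart: open gaps, 16 degrees wide, between flat-topped lands. How they lie round the pot differs from run to run and does not follow the pot's yaw. Right-hand thread: clockwise from above is forward (closing).
- lid: Loose aluminium lid, 236 mm across, 0.4 to 0.65 kg, right way up on the bench. It lies on its plug: origin at the centre of the plug's underside, z up; skirt from 4 mm up, top plate 26 to 32 mm up, 37 mm in the middle. Origin above the pot's origin: 135 mm with its pins resting on the lands, 127 to 128 mm dropped into the starts, 120 mm fully home.
- lid_pins (a point): Lid's centre at the level of its four inward 4 mm pins, which lie on the lid's x and y axes. Resting on the lands, turn backward up to 75 degrees and the pins drop 7 mm into the starts (over the last 13 degrees, then ribs stop them); now turn forward 70 to 85 degrees: it sinks 8 mm evenly and meets the stops, home. Forward from on top of the lands just meets ribs.
- lid_handle (a point): Centre of the lid's black bar handle, 62 mm above the lid's origin. The bar is 104 mm long along the lid's x, 24 mm thick along its y and 20 mm high, on two posts 84 mm apart; 15 mm of air below its middle. A round plug under the lid, its lowest 8 mm tapered from 187 to 169 mm, guides it into the pot's mouth with 1.5 mm to spare all round.
- lock (a joint): Slide of the lid lock in m: 0 = drawn back clear of the lid, 0.034 = its end stop, bolt 20 mm over the lid's edge. It slides level along the pot's own +y, towards the pot's centre, against about 3 N of friction and stays where left. The bolt passes 2.5 mm above the edge of a lid that is fully home and bumps into one that is not.
- lock_tab (a point): Middle of the lid lock's upright black grip tab (moves with the slide), 188 mm above the bench. The tab is 18 mm thick along the pot's x, 30 mm long along the pot's y and reaches from 161 to 207 mm above the bench.
- canister: Plain steel instrument canister, a closed cylinder 66 mm in diameter and 72 mm tall, bottom-heavy, about 0.25 kg, standing in the pot at the start. Origin at the centre of its underside, z up.
- jar1: A straight-sided amber glass media jar with a flat metal cap of the same width: 50 mm in diameter, 75 mm tall, about 0.18 kg. Origin at the centre of its underside, z up. Two to four of the four jars are there; an absent one reads None.
- jar2: A straight-sided amber glass media jar with a flat metal cap of the same width: 50 mm in diameter, 75 mm tall, about 0.18 kg. Origin at the centre of its underside, z up. Two to four of the four jars are there; an absent one reads None.
- jar3: A straight-sided amber glass media jar with a flat metal cap of the same width: 50 mm in diameter, 75 mm tall, about 0.18 kg. Origin at the centre of its underside, z up. Two to four of the four jars are there; an absent one reads None.
- jar4: A straight-sided amber glass media jar with a flat metal cap of the same width: 50 mm in diameter, 75 mm tall, about 0.18 kg. Origin at the centre of its underside, z up. Two to four of the four jars are there; an absent one reads None.
- dishes_tall: Reference for the canister's place, not to be moved: stack of nine Petri dishes, 90 mm across, 140 mm tall. Origin at the centre of its underside, on the bench.
- dishes_low: Reference for the canister's place, not to be moved: stack of three Petri dishes, 90 mm across, 47 mm tall. Origin at the centre of its underside, on the bench.
- powder_bottle: Bystander, to be left alone: white powder bottle with a blue cap, 74 mm across, 150 mm tall. Origin at the centre of its underside, on the bench.
- wash_bottle: Bystander, to be left alone: white wash bottle with a red cap and thin spout, 64 mm across, 200 mm tall. Origin at the centre of its underside, on the bench.
- beaker: Bystander, to be left alone: empty glass beaker, 72 mm across, 95 mm tall. Origin at the centre of its underside, on the bench.
- timer: Bystander, to be left alone: flat white bench timer, 50 x 70 x 22 mm. Origin at the centre of its underside, on the bench.

How it is judged:
On the way, in this order (a step that is already met when the one before it is completed fails the run):
1. every jar that is there stands upright on the floor of the pot (horizontal distance between each of jar1, jar2, jar3, jar4 and pot below 0.078 m and z of jar1 in the frame of pot between 0.03 and 0.05 m and angle between each of jar1, jar2, jar3, jar4's own z axis and vertical below 0.15 rad and z of jar2 in the frame of pot between 0.03 and 0.05 m and z of jar3 in the frame of pot between 0.03 and 0.05 m and z of jar4 in the frame of pot between 0.03 and 0.05 m), for 0.2 s.
2. the lid sits level on the pot, its pins dropped into the thread starts (origin 125 to 130 mm above the pot's) (horizontal distance between lid and pot below 0.008 m and angle between lid's own z axis and vertical below 0.05 rad and z of lid in the frame of pot between 0.125 and 0.13 m), for 0.2 s.
3. the lid is turned fully home (origin less than 121.8 mm above the pot's) (horizontal distance between lid and pot below 0.008 m and angle between lid's own z axis and vertical below 0.05 rad and z of lid in the frame of pot between 0.117 and 0.1218 m), for 0.2 s.
4. the lock is slid to its end stop (value of joint lock above 0.0315 m), for 0.2 s.
At the end, for the whole second after the job is handed in: Canister upright on the bench, its centre within 140 mm of both dish stacks' centres (220 to 260 mm apart); every jar upright (8 degrees) on the pot's floor; lid level on the pot, within 1.8 mm of its fully home height; lock within 2.5 mm of its end stop (all of step 1 and all of step 3 and horizontal distance between canister and dishes_tall below 0.14 m and horizontal distance between canister and dishes_low below 0.14 m and height (world z) of canister below 0.01 m and angle between canister's own z axis and vertical below 0.15 rad and value of joint lock above 0.0315 m and linear speed of lid below 0.02 m/s); the robot touches nothing.
It fails at once if one of the other loose things on the bench (dish stacks, bottles, beaker, timer) is moved more than 40 mm or tipped over (distance of any of dishes_tall, dishes_low, powder_bottle, wash_bottle, beaker, timer from where it was at the start of the episode above 0.04 m or angle between any of dishes_tall, dishes_low, powder_bottle, wash_bottle, beaker, timer's own z axis and vertical above 0.5 rad).
Of jar1, jar2, jar3, jar4 only 2 to 4 are there at a start; the rules pass over those that are not, and their reading is None.
At some moment in a run one of jar1, jar2, jar3, jar4, lid, canister may be knocked a few centimetres aside while the robot is not near it.
It also fails if it takes over 210 s, if anything falls off the work surface, if the arm or the gripper's body presses on something with over 40 N, if the wrist force passes 120 N, or if a joint passes its speed limit or range.

## Working session

There is one attempt and no reset: what is moved stays moved. The work goes in short steps, Python scripts to look and compute and a tool call to move; the robot and the scene stay as the last step left them, time stands still between calls to the robot, and variables do not carry over. Pictures are saved under pics/ and viewed, at most 14 in all, crops included, and the job is handed in when it is done.

Besides the shell and the picture viewer there is one more tool, called after ">>>" in YAML: its name, and indented under it one key for each argument. carry_out: Moves the arm, as the interface text tells. Shift numbers are shares of 600 mm and turn numbers shares of 180 degrees, none past 1 either way. Its arguments: {"type":"object","properties":{"moves":{"type":"array","items":{"type":"number","minimum":-1,"maximum":1}}},"required":["moves"]}

```bash
mkdir -p pics; cat > h.py <<'E'
from rig import *
import numpy as np, cv2
def snap(n,f):
    s=state(); im=camera(n); cv2.imwrite(f'pics/{f}.png',im[:,:,::-1]); return s,im
def cam(n,s=None):
    i=camera_info(n); K=np.array(i["camera_matrix"])
    if n=='wrist':
        T=np.eye(4);T[:3,:3]=s["orientation"];T[:3,3]=s["eef_pos"];T=T@np.array(i["tool_from_camera"])
        return K,T[:3,:3],T[:3,3]
    R=cv2.Rodrigues(np.array(i["rvec"]))[0]; return K,R.T,-R.T@np.array(i["tvec"]).ravel()
def ray(c,uv):
    K,R,p=c; d=R@np.linalg.solve(K,[uv[0],uv[1],1.]); return p,d
def atz(c,uv,z):
    p,d=ray(c,uv); return p+d*(z-p[2])/d[2]
def proj(c,X):
    K,R,p=c; q=K@(R.T@(np.array(X)-p)); return q[:2]/q[2]
def tri(obs):
    A=np.zeros((3,3));b=np.zeros(3)
    for c,uv in obs:
        p,d=ray(c,uv); d=d/np.linalg.norm(d); M=np.eye(3)-np.outer(d,d); A+=M;b+=M@p
    return np.linalg.solve(A,b)
E
python3 - <<'E'
from h import *
np.set_printoptions(precision=3,suppress=True)
for n in ['scene','top']:
    snap(n,n+'0'); c=cam(n); print(n,c[2],c[1][:,2],c[0][0,0])
s,_=snap('wrist','w0'); print(s); print(camera_info('wrist'))
E
```

```text
scene [ 1.479 -0.562  1.3  ] [-0.559  0.366 -0.744] 599.1919566674026
top [0.282 0.009 1.634] [ 0.211 -0.001 -0.977] 556.96495405711
{'time_s': 0.1, 'joints': array([-1.495,  0.381,  1.298, -0.   ,  1.464, -0.215]), 'dq': array([ 0.001, -0.002, -0.001, -0.   ,  0.001, -0.001]), 'joint_efforts': array([  0.002, -43.866, -22.491,   0.071,   0.034,  -0.   ]), 'eef_pos': array([ 0.158, -0.527,  0.238]), 'orientation': array([[ 0.958,  0.287, -0.   ],
       [ 0.287, -0.958,  0.001],
       [ 0.   , -0.001, -1.   ]]), 'ft_force': array([-0.229, -0.147,  0.22 ]), 'moment': array([0.019, 0.028, 0.007]), 'finger_force': 0.0, 'gripper_width': 0.08815383163003145}
{'camera_matrix': array([[355.129,   0.   , 317.888],
       [  0.   , 355.129, 241.502],
       [  0.   ,   0.   ,   1.   ]]), 'tool_from_camera': array([[-0.001, -0.967, -0.255,  0.065],
       [ 1.   , -0.001,  0.   , -0.001],
       [-0.   , -0.255,  0.967, -0.147],
       [ 0.   ,  0.   ,  0.   ,  1.   ]])}
```

View pics/top0.png

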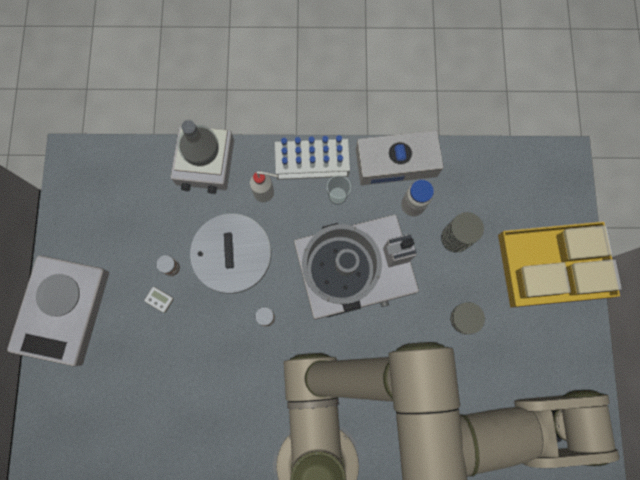

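View pics/scene0.png

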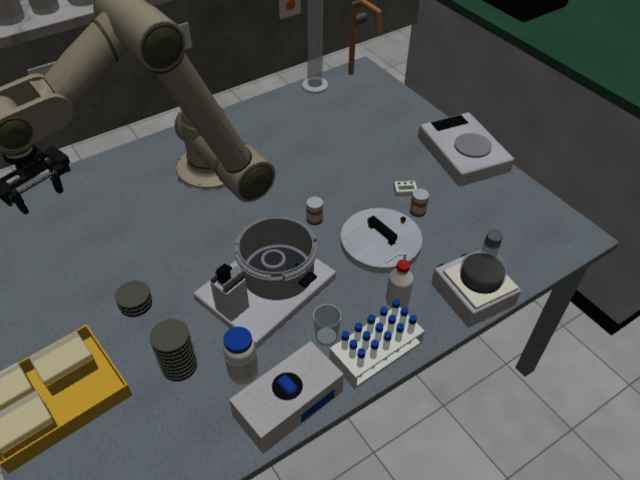

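```bash
python3 - <<'E'
from h import *
a=cv2.imread('pics/top0.png')[205:335,145:425]; cv2.imwrite('pics/tc.png',cv2.resize(a,None,fx=2.85,fy=2.85,interpolation=cv2.INTER_CUBIC))
a=cv2.imread('pics/scene0.png')[180:325,190:440]; cv2.imwrite('pics/sc.png',cv2.resize(a,None,fx=3.2,fy=3.2,interpolation=cv2.INTER_CUBIC))
E
```

```text
(no output)
```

View pics/tc.png

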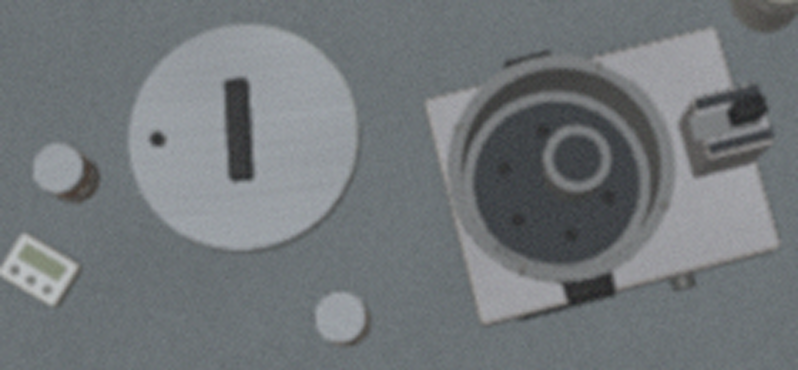

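View pics/sc.png

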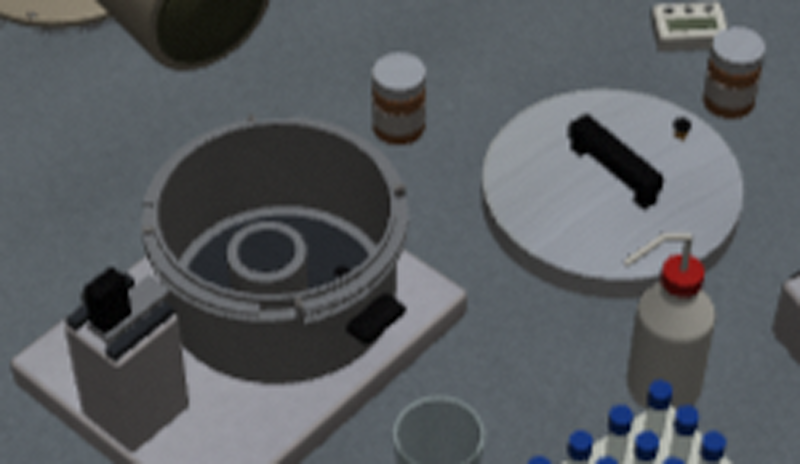

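```bash
python3 - <<'E'
from h import *
np.set_printoptions(precision=4,suppress=True)
t,s=cam('top'),cam('scene')
T=lambda x,y:(145+x/2.85,205+y/2.85); S=lambda x,y:(190+x/3.2,180+y/3.2)
for n,a,b,z in [('can',T(577,158),S(266,248),.112),('jarA',T(58,167),S(738,47),.075),('jarB',T(340,318),S(398,72),.075),('handle',T(239,129),S(618,153),.072),('rim',T(562,168),S(275,208),.145),('tab',T(748,105),S(107,295),.2),('tall',(466,229),(170,336),.14),('low',(468,318),(133,296),.047)]:
    X=tri([(t,a),(s,b)]); print(n,X,atz(t,a,z)[:2],atz(s,b,z)[:2])
p=atz(t,T(237,82),.072);q=atz(t,T(241,178),.072);print('bar yaw',np.degrees(np.arctan2(*(p-q)[1::-1])))
a=[atz(t,T(*u),.035)[:2] for u in [(427,100),(715,28),(777,245),(483,324)]];print(a,[np.degrees(np.arctan2(*(a[i]-a[i-1])[::-1])) for i in range(4)])
p=atz(s,S(583,125),.072);q=atz(s,S(652,182),.072);print('bar yaw',np.degrees(np.arctan2(*(p-q)[1::-1])))
E
```

```text
can [ 0.552  -0.0808  0.1096] [ 0.5511 -0.0815] [ 0.5543 -0.0809]
jarA [0.5484 0.4357 0.0662] [0.5465 0.4326] [0.5552 0.4294]
jarB [0.3996 0.1505 0.0662] [0.3984 0.1487] [0.4077 0.1464]
handle [0.5902 0.2589 0.0597] [0.5863 0.2545] [0.5999 0.2535]
rim [ 0.5382 -0.0637  0.1354] [ 0.5356 -0.0652] [ 0.5469 -0.0659]
tab [ 0.5883 -0.2362  0.1891] [ 0.5859 -0.2346] [ 0.5972 -0.2392]
tall [ 0.6393 -0.4116  0.1239] [ 0.6354 -0.4073] [ 0.6509 -0.4135]
low [ 0.4002 -0.4292  0.0296] [ 0.3987 -0.4251] [ 0.4154 -0.4305]
bar yaw 4.424002095584065
[array([0.6247, 0.0679]), array([ 0.7025, -0.2309]), array([ 0.4763, -0.2874]), array([0.396 , 0.0093])] [np.float64(14.366649563330428), np.float64(-75.39766211139391), np.float64(-165.95981889119372), np.float64(105.15156251781998)]
bar yaw -175.0363120857077
```

>>> carry_out:
  moves: [0.74,-0.55,-0.17,0,0,0,0.85,0.74,-0.55,-0.17,0,0,0,0.85,0.74,-0.55,-0.17,0,0,0,0.85,0.74,-0.55,-0.17,0,0,0,0.85,0.74,-0.55,-0.17,0,0,0,0.85,0.74,-0.55,-0.17,0,0,0,0.85,0.74,-0.55,-0.17,0,0,0,0.85,0.74,-0.55,-0.17,0,0,0,0.85,0.74,-0.55,-0.17,0,0,0,0.85,0.74,-0.55,-0.17,0,0,0,0.85,0.74,-0.55,-0.17,0,0,0,0.85,0.74,-0.55,-0.17,0,0,0,0.85,0.74,-0.55,-0.17,0,0,0,0.85,0.74,-0.55,-0.17,0,0,0,0.85]

```text
time_s: 1.55
eef_pos: [0.4879, -0.0842, 0.3402]
orientation: [[0.958, 0.286, -0.001], [0.286, -0.958, 0.0], [-0.001, -0.0, -1.0]]
ft_force: [-0.0, -0.4, 0.2]
gripper_width: 0.0749
finger_force: 0.0
```

```bash
cat > w.py <<'E'
from h import *
import sys,json
s,_=snap('wrist',sys.argv[1]); json.dump({k:np.array(s[k]).tolist() for k in s},open(f'pics/{sys.argv[1]}.json','w'))
print(s['time_s'],np.round(s['eef_pos'],4),np.round(s['joints'],3))
E
python3 w.py w1
```

```text
1.55 [ 0.4879 -0.0842  0.3402] [-0.41   0.227  1.231 -0.     1.684  0.87 ]
```

View pics/w1.png

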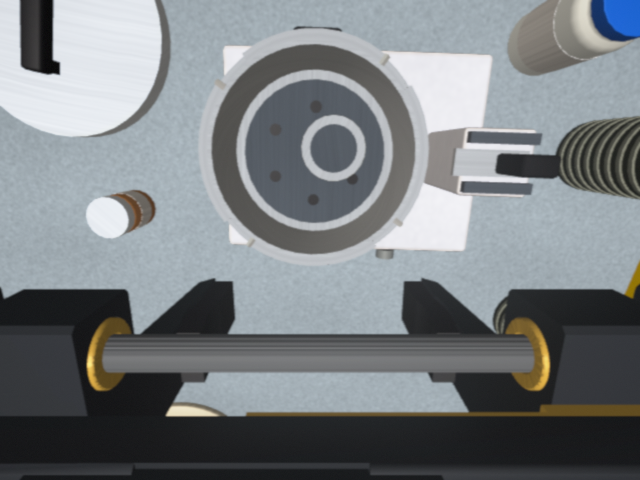

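```bash
python3 - <<'E'
from h import *
import json
np.set_printoptions(precision=4,suppress=True)
s=json.load(open('pics/w1.json')); c=cam('wrist',{k:np.array(v) for k,v in s.items()})
for n,u,z in [('can',(333,148),.112),('rim',(314.5,146),.142),('jarB',(109,217),.075)]: print(n,atz(c,u,z))
for u in [(386,58),(222,83),(399,223),(250,243)]:
  p=atz(c,u,.145)-atz(c,(314.5,146),.145); print(np.hypot(*p[:2]),np.degrees(np.arctan2(p[1],p[0])))
a=[atz(c,u,.035)[:2] for u in [(491,55),(464,250)]];print(np.degrees(np.arctan2(*(a[0]-a[1])[::-1])))
# candidates of canister in tool coordinates
E
```

```text
can [ 0.5535 -0.0795  0.112 ]
rim [ 0.55   -0.0611  0.142 ]
jarB [0.4032 0.1489 0.075 ]
0.09749340119769412 -23.550046104997737
0.09858865097183062 73.23190469571152
0.11054527637524042 -114.80057723156015
0.1136401083561525 161.96284929490778
15.028694824902987
```

>>> carry_out:
  moves: [0.105,0.025,0.167,0,0,0,0.85,0.105,0.025,0.167,0,0,0,0.85,0.105,0.025,0.167,0,0,0,0.85,0.105,0.025,0.167,0,0,0,0.85]

```text
time_s: 2.0
eef_pos: [0.5524, -0.081, 0.2376]
orientation: [[0.959, 0.285, -0.006], [0.285, -0.959, 0.002], [-0.005, -0.003, -1.0]]
ft_force: [0.0, -0.3, 0.2]
gripper_width: 0.0748
finger_force: 0.0
```

```bash
python3 w.py w2
```

```text
2.0 [ 0.5524 -0.081   0.2376] [-0.358  0.399  1.272 -0.     1.477  0.924]
```

View pics/w2.png

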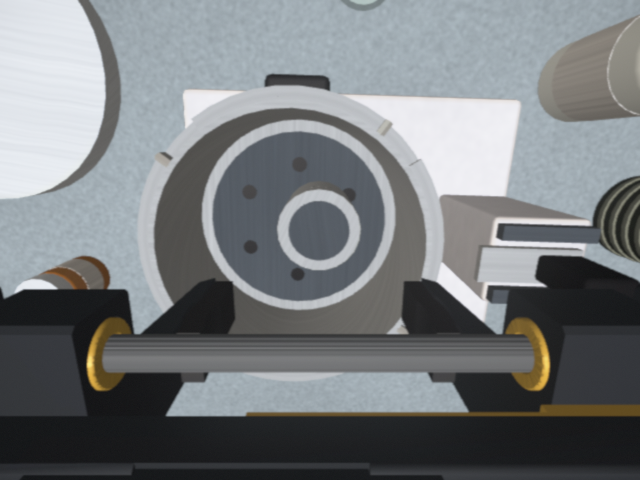

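```bash
python3 - <<'E'
from h import *
import json
np.set_printoptions(precision=4,suppress=True)
C=[cam('wrist',{k:np.array(v) for k,v in json.load(open(f'pics/{f}.json')).items()}) for f in('w1','w2')]
t=cam('top')
for n,a,b,z in [('can',(333,148),(319,229),.112),('rim',(314.5,146),(291,233),.142),('markR',(386,58),(384,127),.145),('markL',(222,83),(164,158),.145),('floor ring',(315,150),(299,215),.04)]:
    print(n,tri([(C[0],a),(C[1],b)]),atz(C[0],a,z)[:2],atz(C[1],b,z)[:2])
s=json.load(open('pics/w2.json'));print(s['eef_pos'])
E
```

```text
can [ 0.5536 -0.0798  0.1083] [ 0.5535 -0.0795] [ 0.5544 -0.0797]
rim [ 0.55   -0.0603  0.1314] [ 0.55   -0.0611] [ 0.5527 -0.0597]
markR [ 0.6379 -0.0987  0.1494] [ 0.6394 -0.1001] [ 0.638  -0.0984]
markL [0.5785 0.0335 0.1452] [0.5784 0.0333] [0.5786 0.0338]
floor ring [ 0.5457 -0.0618  0.0365] [ 0.5457 -0.062 ] [ 0.5464 -0.0615]
[0.5523734740328696, -0.08102258440953537, 0.23759676442332134]
```

>>> carry_out:
  moves: [0.002,-0.001,0.246,0,0,0,0.85,0.002,-0.001,0.246,0,0,0,0.85,0.002,-0.001,0.246,0,0,0,0.85,0.002,-0.001,0.246,0,0,0,0.85,0.002,-0.001,0.246,0,0,0,0.85,0.002,-0.001,0.246,0,0,0,0.5,0.002,-0.001,0.246,0,0,0,0.3,0.002,-0.001,0.246,0,0,0,0.3,0.002,-0.001,0.246,0,0,0,0.3,0.002,-0.001,0.246,0,0,0,0.3]

```text
time_s: 3.05
eef_pos: [0.5555, -0.0797, 0.0962]
orientation: [[0.958, 0.287, 0.006], [0.287, -0.958, -0.003], [0.005, 0.004, -1.0]]
ft_force: [-0.3, -2.3, 8.7]
gripper_width: 0.0654
finger_force: 30.0
```

>>> carry_out:
  moves: [0,0,-0.333,0,0,0,0.3,0,0,-0.333,0,0,0,0.3,0,0,-0.333,0,0,0,0.3,0,0,-0.333,0,0,0,0.3,-0.234,0.518,-0.333,0,0,0.093,0.3,-0.234,0.518,-0.333,0,0,0.093,0.3,-0.234,0.518,-0.333,0,0,0.093,0.3,-0.234,0.518,-0.333,0,0,0.093,0.3,-0.234,0.518,-0.333,0,0,0.093,0.3,-0.234,0.518,-0.333,0,0,0.093,0.3,-0.234,0.518,-0.333,0,0,0.093,0.3,-0.234,0.518,-0.333,0,0,0.093,0.3,-0.234,0.518,-0.333,0,0,0.093,0.3,-0.234,0.518,-0.333,0,0,0.093,0.3]

```text
time_s: 4.45
eef_pos: [0.5089, -0.4157, 0.2938]
orientation: [[1.0, -0.0, 0.001], [-0.0, -1.0, -0.0], [0.001, 0.0, -1.0]]
ft_force: [0.3, 0.3, -2.0]
gripper_width: 0.0649
finger_force: 30.0
```

```bash
python3 w.py w3
```

```text
4.45 [ 0.5089 -0.4157  0.2938] [-0.865  0.555  0.847  0.     1.739  0.706]
```

View pics/w3.png

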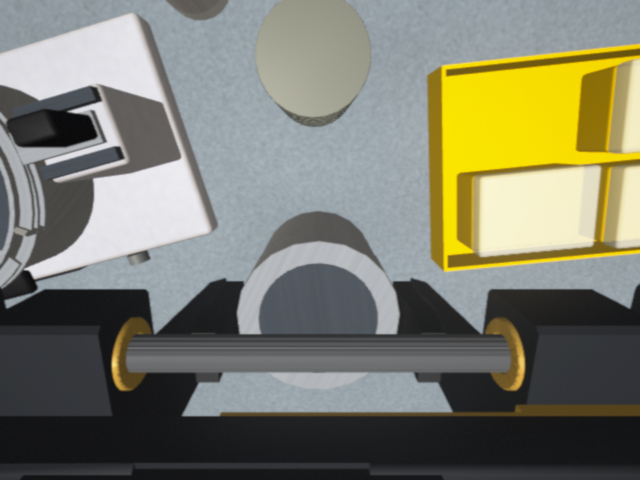

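>>> carry_out:
  moves: [0,0,0.083,0,0,0,0.3,0,0,0.166,0,0,0,0.3,0,0,0.249,0,0,0,0.3,0,0,0.33,0,0,0,0.3,0,0,0.36,0,0,0,0.3,0,0,0.375,0,0,0,0.3,0,0,0.384,0,0,0,0.3,0,0,0.39,0,0,0,0.3,0,0,0.39,0,0,0,0.3,0,0,0.39,0,0,0,0.3]

```text
time_s: 5.5
eef_pos: [0.509, -0.4171, 0.0598]
orientation: [[1.0, -0.001, 0.001], [-0.001, -1.0, -0.001], [0.001, 0.001, -1.0]]
ft_force: [0.1, -0.6, -3.2]
gripper_width: 0.0656
finger_force: 30.0
```

>>> carry_out:
  moves: [0,0,0.004,0,0,0,0.3,0,0,0.006,0,0,0,0.3,0,0,0.007,0,0,0,0.3,0,0,0.007,0,0,0,0.3]

```text
time_s: 5.9
eef_pos: [0.5087, -0.4171, 0.0562]
orientation: [[1.0, -0.001, 0.001], [-0.001, -1.0, -0.001], [0.001, 0.001, -1.0]]
ft_force: [-3.7, 2.0, 8.3]
gripper_width: 0.0656
finger_force: 30.0
```

>>> carry_out:
  moves: [0,0,0,0,0,0,0.9,0,0,0,0,0,0,0.9,0,0,0,0,0,0,0.9,0,0,-0.083,0,0,0,0.9,0,0,-0.4,0,0,0,0.9,0,0,-0.4,0,0,0,0.9,0,0,-0.4,0,0,0,0.9,-0.25,-0.97,-0.48,0,0,0,0.9,-0.25,-0.97,-0.48,0,0,0,0.9,-0.25,-0.97,-0.48,0,0,0,0.9,-0.25,-0.97,-0.48,0,0,0,0.9,-0.25,-0.97,-0.48,0,0,0,0.9,-0.25,-0.97,-0.48,0,0,0,0.9,-0.25,-0.97,-0.48,0,0,0,0.9,-0.25,-0.97,-0.48,0,0,0,0.9,-0.25,-0.97,-0.48,0,0,0,0.9,-0.25,-0.97,-0.48,0,0,0,0.9,-0.25,-0.97,-0.48,0,0,0,0.9,-0.25,-0.97,-0.48,0,0,0,0.9,-0.25,-0.97,-0.48,0,0,0,0.9]

```text
time_s: 7.9
eef_pos: [0.3579, 0.1691, 0.3436]
orientation: [[1.0, 0.005, 0.002], [0.005, -1.0, 0.001], [0.002, -0.001, -1.0]]
ft_force: [0.2, -0.7, -0.4]
gripper_width: 0.0791
finger_force: 0.0
```

```bash
python3 w.py w4; python3 -c "
from h import *
snap('scene','s4');snap('top','t4')"
```

```text
7.9 [0.3579 0.1691 0.3436] [1.390e-01 3.600e-02 1.451e+00 1.000e-03 1.653e+00 1.705e+00]
```

View pics/w4.png

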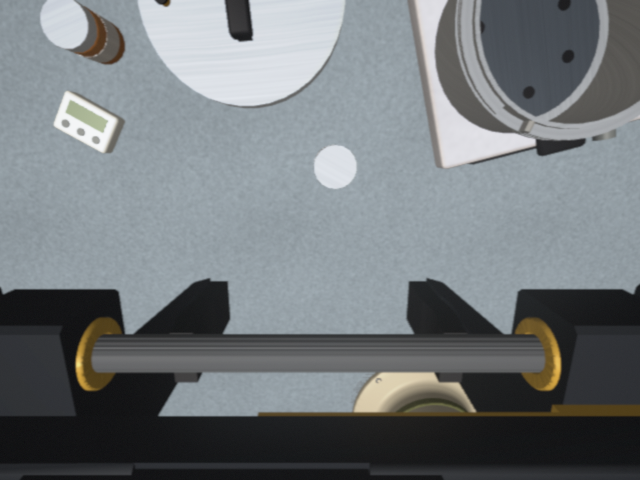

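```bash
cat > g.py <<'E'
from h import *
import json
np.set_printoptions(precision=4,suppress=True)
def C(f): return cam('wrist',{k:np.array(v) for k,v in json.load(open(f'pics/{f}.json')).items()})
E
python3 - <<'E'
from g import *
print(tri([(C('w1'),(109,217)),(C('w4'),(335.5,167))]),atz(C('w4'),(335.5,167),.075))
print('A',atz(C('w4'),(67,24),.075), 'rib',atz(C('w4'),(530,126),.145))
E
```

```text
[0.4016 0.1503 0.0718] [0.4016 0.1503 0.075 ]
A [0.5466 0.433  0.075 ] rib [ 0.443 -0.026  0.145]
```

>>> carry_out:
  moves: [0.073,0.031,0.083,0,0,0,0.9,0.073,0.031,0.166,0,0,0,0.9,0.073,0.031,0.249,0,0,0,0.9,0.073,0.031,0.332,0,0,0,0.9,0.073,0.031,0.415,0,0,0,0.9,0.073,0.031,0.484,0,0,0,0.9,0.073,0.031,0.484,0,0,0,0.9,0.073,0.031,0.484,0,0,0,0.4,0.073,0.031,0.484,0,0,0,0.2,0.073,0.031,0.484,0,0,0,0.2,0.073,0.031,0.484,0,0,0,0.2,0.073,0.031,0.484,0,0,0,0.2,0.073,0.031,0.484,0,0,0,0.2]

```text
time_s: 9.35
eef_pos: [0.4043, 0.1469, 0.0536]
orientation: [[1.0, -0.001, 0.004], [-0.001, -1.0, 0.0], [0.004, -0.0, -1.0]]
ft_force: [-0.2, 0.9, 10.0]
gripper_width: 0.0492
finger_force: 29.6
```

>>> carry_out:
  moves: [0,0,-0.317,0,0,0,0.2,0,0,-0.317,0,0,0,0.2,0,0,-0.317,0,0,0,0.2,0,0,-0.317,0,0,0,0.2,0.158,0.349,-0.317,0,0,0,0.2,0.158,0.349,-0.317,0,0,0,0.2,0.158,0.349,-0.317,0,0,0,0.2,0.158,0.349,-0.317,0,0,0,0.2,0.158,0.349,-0.317,0,0,0,0.2,0.158,0.349,-0.317,0,0,0,0.2,0.158,0.349,-0.317,0,0,0,0.2]

```text
time_s: 10.45
eef_pos: [0.4973, -0.0627, 0.2424]
orientation: [[1.0, -0.002, -0.001], [-0.002, -1.0, 0.0], [-0.001, -0.0, -1.0]]
ft_force: [-0.5, 0.5, -1.5]
gripper_width: 0.0498
finger_force: 29.7
```

```bash
python3 w.py w5
```

```text
10.45 [ 0.4973 -0.0627  0.2424] [-0.362  0.293  1.421  0.     1.429  1.211]
```

View pics/w5.png

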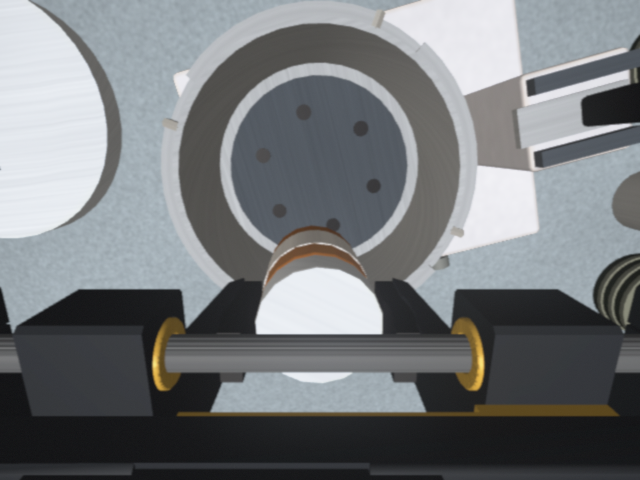

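```bash
python3 - <<'E'
from g import *
c=C('w5');a,b,d=[atz(c,u,.145) for u in [(170,124),(458,231),(380,18)]]; print(a,b,d,(a+b)/2,np.degrees(np.arctan2(*(a-b)[1::-1])),np.linalg.norm(a-b))
print(atz(c,(320,160),.04), tri([(C('w1'),(386,58)),(C('w2'),(384,127)),(c,(380,18))]))
E
```

```text
[0.577  0.0348 0.145 ] [ 0.5046 -0.1607  0.145 ] [ 0.6382 -0.1     0.145 ] [ 0.5408 -0.0629  0.145 ] 69.68598378693825 0.20853086795594988
[ 0.5503 -0.0639  0.04  ] [ 0.6379 -0.0994  0.1469]
```

>>> carry_out:
  moves: [0.002,0,0.08,0,0,0,0.2,0.002,0,0.15,0,0,0,0.2,0.002,0,0.2,0,0,0,0.2,0.002,0,0.22,0,0,0,0.2,0.002,0,0.235,0,0,0,0.2,0.002,0,0.242,0,0,0,0.2,0.002,0,0.242,0,0,0,0.2,0.002,0,0.242,0,0,0,0.2]

```text
time_s: 11.3
eef_pos: [0.4993, -0.0627, 0.098]
orientation: [[1.0, -0.001, 0.001], [-0.001, -1.0, -0.001], [0.001, 0.001, -1.0]]
ft_force: [-0.7, -0.6, -0.7]
gripper_width: 0.0493
finger_force: 29.7
```

>>> carry_out:
  moves: [0,0,0.004,0,0,0,0.2,0,0,0.007,0,0,0,0.2,0,0,0.008,0,0,0,0.2,0,0,0.008,0,0,0,0.2]

```text
time_s: 11.7
eef_pos: [0.4996, -0.0629, 0.0936]
orientation: [[1.0, -0.001, 0.003], [-0.001, -1.0, -0.001], [0.003, 0.001, -1.0]]
ft_force: [-1.1, 2.2, 9.6]
gripper_width: 0.0498
finger_force: 29.6
```

>>> carry_out:
  moves: [0,0,0,0,0,0,0.68,0,0,0,0,0,0,0.68,0,0,0,0,0,0,0.68,0,0,-0.05,0,0,0,0.68,0,0,-0.31,0,0,0,0.68,0,0,-0.31,0,0,0,0.68,0,0,-0.31,0,0,0,0.68,-0.03,-0.805,-0.31,0,0,0,0.9,-0.03,-0.805,-0.31,0,0,0,0.9,-0.03,-0.805,-0.31,0,0,0,0.9,-0.03,-0.805,-0.31,0,0,0,0.9,-0.03,-0.805,-0.31,0,0,0,0.9,-0.03,-0.805,-0.31,0,0,0,0.9,-0.03,-0.805,-0.31,0,0,0,0.9,-0.03,-0.805,-0.31,0,0,0,0.9,-0.03,-0.805,-0.31,0,0,0,0.9,-0.03,-0.805,-0.31,0,0,0,0.9,-0.03,-0.805,-0.31,0,0,0,0.9]

```text
time_s: 13.5
eef_pos: [0.4806, 0.4237, 0.277]
orientation: [[1.0, 0.003, -0.001], [0.003, -1.0, -0.0], [-0.001, 0.0, -1.0]]
ft_force: [-0.7, -0.7, -0.4]
gripper_width: 0.0794
finger_force: 0.0
```

```bash
python3 w.py w6
```

```text
13.5 [0.4806 0.4237 0.277 ] [5.380e-01 5.280e-01 9.410e-01 1.000e-03 1.673e+00 2.106e+00]
```

View pics/w6.png

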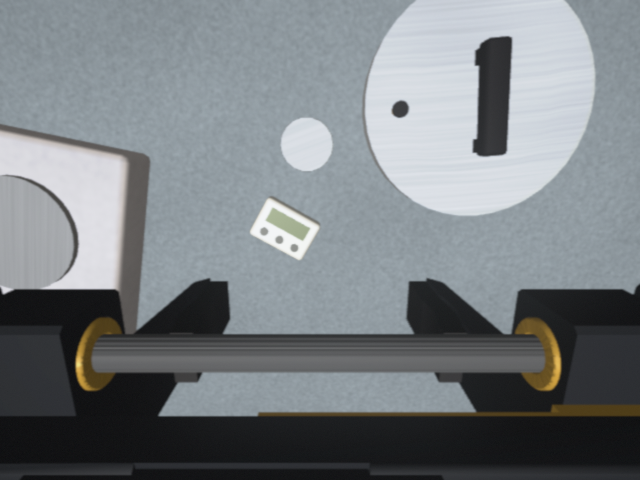

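```bash
python3 - <<'E'
from g import *
c=C('w6');print(atz(c,(307,144),.075),tri([(C('w4'),(67,24)),(c,(307,144))]))
a,b=[atz(c,u,.072) for u in [(497,38),(493,155)]];print((a+b)/2,np.linalg.norm(a-b),np.degrees(np.arctan2(*(a-b)[1::-1])))
E
```

```text
[0.5482 0.4351 0.075 ] [0.548  0.4353 0.0713]
[0.589  0.2608 0.072 ] 0.1016232849020882 5.353438493470247
```

>>> carry_out:
  moves: [0.112,-0.019,0.05,0,0,0,0.9,0.112,-0.019,0.1,0,0,0,0.9,0.112,-0.019,0.18,0,0,0,0.9,0.112,-0.019,0.26,0,0,0,0.9,0.112,-0.019,0.34,0,0,0,0.9,0.112,-0.019,0.372,0,0,0,0.9,0.112,-0.019,0.372,0,0,0,0.9,0.112,-0.019,0.372,0,0,0,0.4,0.112,-0.019,0.372,0,0,0,0.2,0.112,-0.019,0.372,0,0,0,0.2,0.112,-0.019,0.372,0,0,0,0.2,0.112,-0.019,0.372,0,0,0,0.2,0.112,-0.019,0.372,0,0,0,0.2]

```text
time_s: 14.85
eef_pos: [0.5494, 0.432, 0.0565]
orientation: [[1.0, -0.001, 0.002], [-0.001, -1.0, 0.001], [0.002, -0.001, -1.0]]
ft_force: [-0.9, 0.8, 5.9]
gripper_width: 0.0496
finger_force: 29.7
```

>>> carry_out:
  moves: [0,0,-0.35,0,0,0,0.2,0,0,-0.35,0,0,0,0.2,0,0,-0.35,0,0,0,0.2,0,0,-0.35,0,0,0,0.2,0.056,0.825,-0.35,0,0,0,0.2,0.056,0.825,-0.35,0,0,0,0.2,0.056,0.825,-0.35,0,0,0,0.2,0.056,0.825,-0.35,0,0,0,0.2,0.056,0.825,-0.35,0,0,0,0.2,0.056,0.825,-0.35,0,0,0,0.2,0.056,0.825,-0.35,0,0,0,0.2,0.056,0.825,-0.35,0,0,0,0.2,0.056,0.825,-0.35,0,0,0,0.2,0.056,0.825,-0.35,0,0,0,0.2,0.056,0.825,-0.35,0,0,0,0.2,0.056,0.825,-0.35,0,0,0,0.2,0.056,0.825,-0.35,0,0,0,0.2]

```text
time_s: 16.55
eef_pos: [0.5816, -0.0624, 0.2651]
orientation: [[1.0, -0.0, -0.001], [-0.0, -1.0, 0.0], [-0.001, -0.0, -1.0]]
ft_force: [-0.6, -0.1, -1.9]
gripper_width: 0.0493
finger_force: 29.7
```

```bash
python3 w.py w7
```

```text
16.55 [ 0.5816 -0.0624  0.2651] [-0.309  0.427  1.146  0.     1.569  1.262]
```

View pics/w7.png

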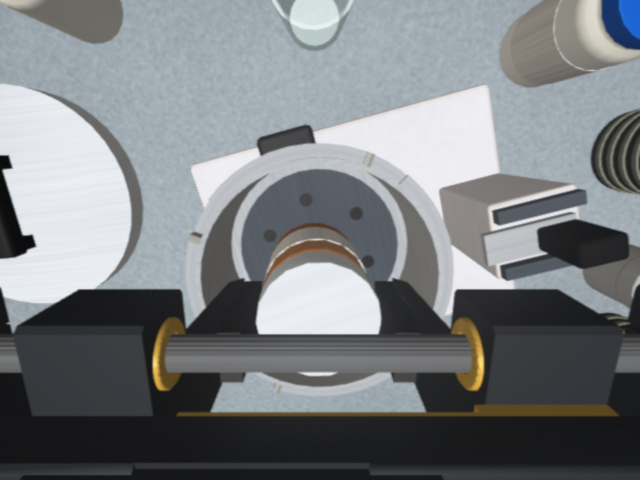

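>>> carry_out:
  moves: [0.002,0,0.08,0,0,0,0.2,0.002,0,0.16,0,0,0,0.2,0.002,0,0.22,0,0,0,0.2,0.002,0,0.25,0,0,0,0.2,0.002,0,0.265,0,0,0,0.2,0.002,0,0.274,0,0,0,0.2,0.002,0,0.276,0,0,0,0.2,0.002,0,0.276,0,0,0,0.2]

```text
time_s: 17.4
eef_pos: [0.5834, -0.0634, 0.1005]
orientation: [[1.0, -0.001, 0.002], [-0.001, -1.0, -0.0], [0.002, 0.0, -1.0]]
ft_force: [-0.6, -0.5, -1.6]
gripper_width: 0.0493
finger_force: 29.8
```

>>> carry_out:
  moves: [0,0,0.004,0,0,0,0.2,0,0,0.006,0,0,0,0.2,0,0,0.008,0,0,0,0.2,0,0,0.008,0,0,0,0.2]

```text
time_s: 17.8
eef_pos: [0.5838, -0.0636, 0.0965]
orientation: [[1.0, -0.001, 0.003], [-0.001, -1.0, -0.001], [0.003, 0.001, -1.0]]
ft_force: [-1.6, 1.5, 9.3]
gripper_width: 0.0494
finger_force: 29.7
```

>>> carry_out:
  moves: [0,0,0,0,0,0,0.68,0,0,0,0,0,0,0.68,0,0,0,0,0,0,0.68,0,0,-0.05,0,0,0,0.68,0,0,-0.2,0,0,0,0.68,0,0,-0.2,0,0,0,0.68,-0.223,-0.207,-0.473,0,0,0,0.68,-0.223,-0.207,-0.473,0,0,0,0.68,-0.223,-0.207,-0.473,0,0,0,0.68,-0.223,-0.207,-0.473,0,0,0,0.68,-0.223,-0.207,-0.473,0,0,0,0.68,-0.223,-0.207,-0.473,0,0,0,0.68]

```text
time_s: 19.0
eef_pos: [0.4478, 0.0627, 0.3832]
orientation: [[1.0, 0.001, 0.009], [0.001, -1.0, -0.001], [0.009, 0.001, -1.0]]
ft_force: [0.9, -0.1, -0.3]
gripper_width: 0.0602
finger_force: 0.0
```

```bash
python3 w.py w8; python3 - <<'E'
from h import *
snap('scene','s8')
snap('top','t8')
w=cv2.imread('pics/w8.png')[:290]; s=cv2.imread('pics/s8.png')[80:390,90:530]
s=cv2.resize(s,None,fx=.705,fy=.705)
o=np.zeros((290+s.shape[0],640,3),np.uint8);o[:290]=w;o[290:,:s.shape[1]]=s;t=cv2.imread('pics/t8.png')[120:120+s.shape[0],140:470]
o[290:,310:640]=t;cv2.imwrite('pics/c8.png',o)
E
```

```text
19.0 [0.4478 0.0627 0.3832] [-0.124  0.131  1.235  0.     1.767  1.446]
```

View pics/c8.png

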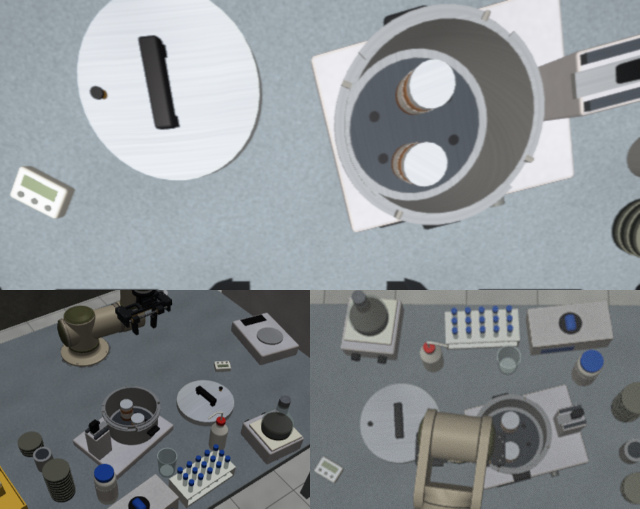

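```bash
python3 - <<'E'
from g import *
c=C('w8');d=C('w6')
print(atz(c,(158,82),.072),atz(d,(496,97),.072),tri([(c,(158,82)),(d,(496,97))]))
for k,P in ((c,[(140,38),(158,128)]),(c,[(160,38),(177,127)]),(d,[(512,38),(507,153)]),(d,[(484,40),(478,155)])):
    a,b=[atz(k,u,.072) for u in P]; print(np.degrees(np.arctan2(*(a-b)[1::-1])))
r=[atz(c,u,.145) for u in [(486,14),(345,81),(529,160),(400,213)]]
print((r[0]+r[3])/2,(r[1]+r[2])/2,[np.degrees(np.arctan2(*(r[i]-r[j])[1::-1])) for i,j in((0,3),(1,2))])
for u,D in(((433,84),c),((420,164),c)): print('jar',atz(c,u,.115))
# lid outline fit in w8: bright pixels
for f,k,seed in (('w6',d,(560,150)),('w8',c,(220,120))):
    im=cv2.GaussianBlur(cv2.imread(f'pics/{f}.png'),(5,5),0); m=np.zeros((482,642),np.uint8)
    cv2.floodFill(im,m,seed,0,(3,3,3),(3,3,3),cv2.FLOODFILL_MASK_ONLY|(255<<8))
    cs,_=cv2.findContours(m[1:-1,1:-1],cv2.RETR_EXTERNAL,cv2.CHAIN_APPROX_NONE); q=cv2.convexHull(max(cs,key=cv2.contourArea))[:,0]
    q=np.array([p for p in q if 4<p[1]<470 and 3<p[0]<636]); X=np.array([atz(k,p,.032)[:2] for p in q])
    s=np.linalg.lstsq(np.c_[2*X,np.ones(len(X))],(X**2).sum(1),rcond=None)[0]; print(f,len(q),s[:2],np.sqrt(s[2]+s[0]**2+s[1]**2))
E
```

```text
[0.5909 0.2548 0.072 ] [0.5905 0.26   0.072 ] [0.5916 0.2573 0.0661]
5.6810663693054435
5.9027749584687506
5.3811154766026075
3.6824036375932296
[ 0.5422 -0.0625  0.145 ] [ 0.5407 -0.0619  0.145 ] [np.float64(-20.272212732377604), np.float64(68.53653152154222)]
jar [ 0.5817 -0.0614  0.115 ]
jar [ 0.4968 -0.0533  0.115 ]
w6 42 [0.5902 0.2585] 0.11641706252460388
w8 37 [0.5904 0.259 ] 0.1160431451463676
```

>>> carry_out:
  moves: [0.2375,-0.326,0.1,0,0,-0.029,0.6,0.2375,-0.326,0.1,0,0,-0.029,0.6,0.2375,-0.326,0.1,0,0,-0.029,0.6,0.2375,-0.326,0.1,0,0,-0.029,0.6,0.2375,-0.326,0.2,0,0,-0.029,0.6,0.2375,-0.326,0.3,0,0,-0.029,0.6,0.2375,-0.326,0.4,0,0,-0.029,0.6,0.2375,-0.326,0.4,0,0,-0.029,0.6,0.2375,-0.326,0.4,0,0,-0.029,0.6]

```text
time_s: 20.05
eef_pos: [0.5895, 0.2549, 0.1299]
orientation: [[0.996, 0.089, -0.016], [0.089, -0.996, -0.004], [-0.016, 0.002, -1.0]]
ft_force: [-0.8, 0.6, 0.5]
gripper_width: 0.0526
finger_force: 0.0
```

```bash
python3 w.py w9; python3 - <<'E'
from g import *
s=state();print(s['orientation'])
g=cv2.cvtColor(cv2.imread('pics/w9.png'),cv2.COLOR_BGR2GRAY)
m=((g[:,225:415]<60)*255).astype(np.uint8)
for r in range(60,300,12):
    x=np.flatnonzero(m[r]); print(r,(x.min()+225,x.max()+225,len(x)) if len(x) else None)
c=C('w9');print(proj(c,(.5903,.2583,.072)))
E
```

```text
20.05 [0.5895 0.2549 0.1299] [ 0.224  0.635  1.173 -0.     1.35   1.706]
[[ 0.996   0.0887 -0.0087]
 [ 0.0887 -0.9961 -0.0021]
 [-0.0088  0.0013 -1.    ]]
60 None
72 None
84 None
96 None
108 None
120 None
132 None
144 None
156 None
168 (np.int64(299), np.int64(327), 29)
180 (np.int64(294), np.int64(332), 7)
192 (np.int64(295), np.int64(331), 6)
204 (np.int64(295), np.int64(331), 8)
216 (np.int64(295), np.int64(331), 11)
228 (np.int64(295), np.int64(331), 13)
240 (np.int64(295), np.int64(331), 17)
252 (np.int64(295), np.int64(331), 19)
264 (np.int64(296), np.int64(331), 25)
276 (np.int64(296), np.int64(330), 35)
288 (np.int64(225), np.int64(414), 102)
[313.7909 254.9126]
```

>>> carry_out:
  moves: [0.001,-0.005,0.06,0,0,0,0.6,0.001,-0.005,0.11,0,0,0,0.6,0.001,-0.005,0.136,0,0,0,0.6,0.001,-0.005,0.136,0,0,0,0.6,0.001,-0.005,0.136,0,0,0,0.6,0.001,-0.005,0.136,0,0,0,0.2,0.001,-0.005,0.136,0,0,0,0,0.001,-0.005,0.136,0,0,0,0,0.001,-0.005,0.136,0,0,0,0,0.001,-0.005,0.136,0,0,0,0,0.001,-0.005,0.136,0,0,0,0]

```text
time_s: 21.2
eef_pos: [0.5927, 0.2591, 0.0576]
orientation: [[0.996, 0.09, 0.001], [0.09, -0.996, -0.0], [0.001, 0.0, -1.0]]
ft_force: [-0.5, -2.3, 6.2]
gripper_width: 0.0237
finger_force: 30.0
```

>>> carry_out:
  moves: [0,0,0,0,0,0,0.5,0,0,0,0,0,0,0.5,0,0,0.008,0,0,0,0.5,0,0,0.016,0,0,0,0.5,0,0,0.016,0,0,0,0.5,0,0,0.016,0,0,0,0.5,0,0,0.016,0,0,0,0.1,0,0,0.016,0,0,0,0,0,0,0.016,0,0,0,0,0,0,0.016,0,0,0,0,0,0,0.016,0,0,0,0]

```text
time_s: 22.3
eef_pos: [0.5925, 0.2593, 0.0475]
orientation: [[0.996, 0.09, 0.0], [0.09, -0.996, 0.0], [0.0, -0.0, -1.0]]
ft_force: [-0.4, 0.2, 1.0]
gripper_width: 0.0238
finger_force: 30.0
```

>>> carry_out:
  moves: [0,0,-0.08,0,0,0,0,0,0,-0.16,0,0,0,0,0,0,-0.24,0,0,0,0,0,0,-0.32,0,0,0,0,0,0,-0.4,0,0,0,0,0,0,-0.4,0,0,0,0,-0.02,0.08,-0.4,0,0,-0.03,0,-0.04,0.16,-0.4,0,0,-0.06,0,-0.06,0.24,-0.4,0,0,-0.09,0,-0.08,0.32,-0.4,0,0,-0.12,0,-0.1,0.4,-0.4,0,0,-0.15,0,-0.12,0.47,-0.4,0,0,-0.166,0,-0.13,0.524,-0.4,0,0,-0.166,0,-0.13,0.524,-0.4,0,0,-0.166,0,-0.13,0.524,-0.4,0,0,-0.166,0,-0.13,0.524,-0.4,0,0,-0.166,0]

```text
time_s: 23.9
eef_pos: [0.5427, -0.0598, 0.2865]
orientation: [[0.818, 0.575, -0.002], [0.575, -0.818, 0.001], [-0.001, -0.002, -1.0]]
ft_force: [-0.1, 0.2, -3.1]
gripper_width: 0.0236
finger_force: 30.0
```

```bash
python3 -c "
from h import *
snap('scene','s10');snap('wrist','w10');s=state();print(s['eef_pos'],s['orientation'],s['joints'],s['moment'])
a=cv2.imread('pics/s10.png')[100:340,130:400];b=cv2.imread('pics/w10.png')
a=cv2.resize(a,None,fx=1.48,fy=1.48);b=cv2.resize(b,None,fx=.62,fy=.62)
o=np.zeros((356,800,3),np.uint8);o[:a.shape[0],:a.shape[1]]=a[:356];o[:b.shape[0],403:403+b.shape[1]]=b[:,:397];cv2.imwrite('pics/c10.png',o)"
```

```text
[ 0.54290711 -0.0596425   0.28692047] [[ 8.17992740e-01  5.75228087e-01 -7.24006448e-04]
 [ 5.75228443e-01 -8.17992693e-01  4.39387076e-04]
 [-3.39484196e-04 -7.75884540e-04 -9.99999641e-01]] [-3.26333359e-01  3.44751419e-01  1.21353160e+00  1.84118186e-04
  1.58413629e+00  6.31582046e-01] [-0.01914634 -0.0174518   0.00805987]
```

View pics/c10.png

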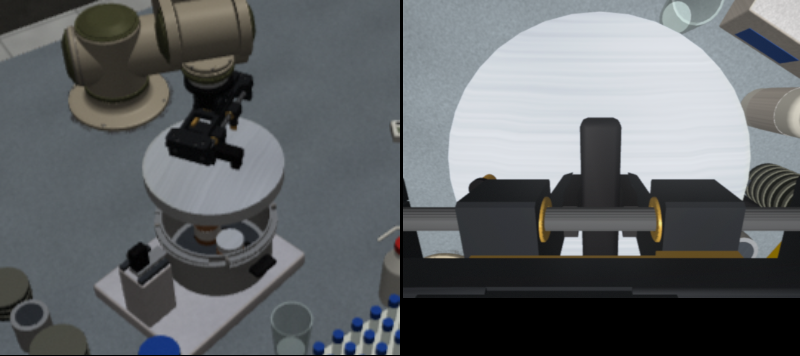

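>>> carry_out:
  moves: [-0.001,0.002,0.06,0,0,0,0,-0.001,0.002,0.1,0,0,0,0,-0.001,0.002,0.12,0,0,0,0,-0.001,0.002,0.135,0,0,0,0,-0.001,0.002,0.145,0,0,0,0,-0.001,0.002,0.155,0,0,0,0,-0.001,0.002,0.163,0,0,0,0,-0.001,0.002,0.17,0,0,0,0,-0.001,0.002,0.17,0,0,0,0,-0.001,0.002,0.17,0,0,0,0]

```text
time_s: 25.0
eef_pos: [0.5432, -0.0622, 0.1855]
orientation: [[0.819, 0.574, 0.0], [0.574, -0.819, -0.0], [0.0, 0.0, -1.0]]
ft_force: [0.7, 0.6, -4.0]
gripper_width: 0.0238
finger_force: 30.0
```

>>> carry_out:
  moves: [0,0,0.003,0,0,0,0,0,0,0.006,0,0,0,0,0,0,0.009,0,0,0,0,0,0,0.009,0,0,0,0]

```text
time_s: 25.4
eef_pos: [0.5434, -0.0621, 0.1822]
orientation: [[0.819, 0.574, 0.003], [0.574, -0.819, -0.001], [0.002, 0.003, -1.0]]
ft_force: [-6.4, 3.0, 12.3]
gripper_width: 0.0237
finger_force: 30.0
```

>>> carry_out:
  moves: [0,0,0,0,0,-0.02,0,0,0,0,0,0,-0.04,0,0,0,0,0,0,-0.06,0,0,0,0,0,0,-0.08,0,0,0,0,0,0,-0.1,0,0,0,0,0,0,-0.11,0,0,0,0,0,0,-0.11,0]

```text
time_s: 26.1
eef_pos: [0.5442, -0.0628, 0.1821]
orientation: [[0.577, 0.817, 0.005], [0.817, -0.577, -0.001], [0.002, 0.005, -1.0]]
ft_force: [-1.0, -0.7, 9.8]
gripper_width: 0.0259
finger_force: 33.1
```

>>> carry_out:
  moves: [0,0,0,0,0,-0.015,0,0,0,0.001,0,0,-0.03,0,0,0,0.002,0,0,-0.045,0,0,0,0.004,0,0,-0.06,0,0,0,0.006,0,0,-0.07,0,0,0,0.006,0,0,-0.07,0]

```text
time_s: 26.7
eef_pos: [0.5449, -0.0622, 0.1815]
orientation: [[0.386, 0.923, 0.009], [0.923, -0.386, -0.001], [0.002, 0.009, -1.0]]
ft_force: [-5.8, 6.2, 29.8]
gripper_width: 0.0292
finger_force: 40.3
```

>>> carry_out:
  moves: [0,0,-0.003,0,0,0,0,0,0,-0.006,0,0,0,0,0,0,-0.008,0,0,0,0,0,0,-0.008,0,0,0,0,0,0,-0.008,0,0,0,0]

```text
time_s: 27.2
eef_pos: [0.5435, -0.0622, 0.182]
orientation: [[0.384, 0.923, 0.002], [0.923, -0.384, -0.0], [0.0, 0.002, -1.0]]
ft_force: [-2.7, 0.8, 7.3]
gripper_width: 0.0285
finger_force: 27.7
```

```bash
cat > bar.py <<'E'
from h import *
s=state();im=camera('wrist');g=cv2.cvtColor(im,cv2.COLOR_RGB2GRAY);cv2.imwrite('pics/bar.png',g)
m=(g[:272]<75).astype(np.uint8);m[:, :200]=0;m[:,460:]=0
_,l,st,ce=cv2.connectedComponentsWithStats(m);k=max(range(1,len(st)),key=lambda i:st[i][4]);m=l==k
P=[]
for r in range(st[k][1],272,10):
    x=np.flatnonzero(m[r]); print(r,x.min(),x.max(),end='; ')
t0=st[k][1]
R=np.arange(t0+12,t0+70);L=[np.flatnonzero(m[r]).min() for r in R];Q=[np.flatnonzero(m[r]).max() for r in R]
i=camera_info('wrist');T=np.eye(4);T[:3,:3]=s['orientation'];T[:3,3]=s['eef_pos'];T=T@np.array(i['tool_from_camera']);c=(np.array(i['camera_matrix']),T[:3,:3],T[:3,3])
z=s['eef_pos'][2]+.0245
for E in(L,Q):
    a,b=np.polyfit(R,E,1); u,v=[atz(c,(a*r+b,r),z) for r in(R[0],R[-1])]; print('edge yaw',np.degrees(np.arctan2(*(u-v)[1::-1])))
o=s['orientation'];print('tool yaw',np.degrees(np.arctan2(o[1,0],o[0,0])),s['joints'][5],s['ft_force'],s['moment'],s['gripper_width'],s['eef_pos'])
E
python3 bar.py
```

```text
194 332 334; 204 321 368; 214 318 381; 224 315 383; 234 312 379; 244 309 376; 254 306 372; 264 303 369; edge yaw 50.93764613254138
edge yaw 59.749461645351865
tool yaw 67.41974725972466 0.06352535620929414 [-2.69503873  0.8470341   7.32644772] [ 0.1509776   0.1691235  -0.35657048] 0.028514836012060334 [ 0.54346774 -0.06222561  0.18202335]
```

>>> carry_out:
  moves: [0,0,0,0,0,0,0.5,0,0,0,0,0,0,0.5,0,0,0,0,0,0.04,0.5,0,0,0,0,0,0.08,0.5,0,0,0,0,0,0.092,0.5,0,0,0,0,0,0.092,0.5]

```text
time_s: 27.85
eef_pos: [0.5431, -0.0622, 0.1808]
orientation: [[0.631, 0.776, -0.0], [0.776, -0.631, 0.0], [-0.0, -0.0, -1.0]]
ft_force: [-0.3, -0.4, -0.2]
gripper_width: 0.0442
finger_force: 0.0
```

```bash
python3 bar.py
```

```text
195 296 341; 205 288 349; 215 286 351; 225 287 350; 235 287 350; 245 287 350; 255 287 350; 265 288 349; edge yaw 50.606664877658574
edge yaw 50.97055148103973
tool yaw 50.86456644053904 0.35244807375203235 [-0.31826281 -0.35688281 -0.22093323] [-0.09934717 -0.04914448  0.02615149] 0.044154802524887966 [ 0.54309984 -0.06221846  0.18080901]
```

>>> carry_out:
  moves: [0,0,0,0,0,0,0.1,0,0,0,0,0,0,0,0,0,0,0,0,0,0,0,0,0,0,0,0,0,0,0,0,0,0,-0.015,0,0,0,0,0,0,-0.03,0,0,0,0.001,0,0,-0.045,0,0,0,0.002,0,0,-0.06,0,0,0,0.003,0,0,-0.07,0,0,0,0.003,0,0,-0.07,0]

```text
time_s: 28.9
eef_pos: [0.5427, -0.062, 0.1787]
orientation: [[0.446, 0.895, -0.002], [0.895, -0.446, 0.001], [-0.0, -0.002, -1.0]]
ft_force: [1.2, 1.1, -4.3]
gripper_width: 0.0237
finger_force: 30.0
```

```bash
python3 bar.py
```

```text
195 296 340; 205 287 349; 215 286 350; 225 286 350; 235 286 350; 245 287 349; 255 287 349; 265 287 349; edge yaw 63.38976326695276
edge yaw 63.41975032503258
tool yaw 63.486773303987945 0.1321488982964188 [ 1.23907176  1.06656599 -4.32857801] [ 0.04102491 -0.12833131 -0.0153677 ] 0.023736020140455366 [ 0.54272577 -0.06197894  0.17865028]
```

>>> carry_out:
  moves: [0,0,0.003,0,0,-0.01,0,0,0,0.006,0,0,-0.02,0,0,0,0.009,0,0,-0.025,0,0,0,0.011,0,0,-0.025,0,0,0,0.011,0,0,-0.025,0]

```text
time_s: 29.45
eef_pos: [0.543, -0.0613, 0.1739]
orientation: [[0.377, 0.926, 0.001], [0.926, -0.377, 0.001], [0.002, 0.0, -1.0]]
ft_force: [-2.5, 6.2, 6.8]
gripper_width: 0.0234
finger_force: 30.4
```

```bash
python3 bar.py
```

```text
194 300 314; 204 290 351; 214 288 352; 224 288 352; 234 288 351; 244 288 351; 254 288 351; 264 288 350; edge yaw 66.4246139882737
edge yaw 66.95472213091531
tool yaw 67.86928087819005 0.05590139108839073 [-2.46004759  6.24924777  6.78057067] [ 0.93989583  0.53142036 -0.68253235] 0.02344826132813915 [ 0.54301199 -0.06129911  0.17385857]
```

>>> carry_out:
  moves: [0,0,-0.001,0,0,0.005,0,0,0,-0.001,0,0,0.005,0,0,0,-0.001,0,0,0.005,0,0,0,-0.001,0,0,0.03,0,0,0,0,0,0,0.06,0,0,0,0.001,0,0,0.09,0,0,0,0.002,0,0,0.12,0,0,0,0.003,0,0,0.15,0,0,0,0.004,0,0,0.18,0,0,0,0.005,0,0,0.21,0,0,0,0.005,0,0,0.21,0]

```text
time_s: 30.6
eef_pos: [0.5435, -0.0624, 0.1704]
orientation: [[0.866, 0.501, 0.002], [0.501, -0.866, -0.001], [0.001, 0.001, -1.0]]
ft_force: [0.4, 0.1, 1.6]
gripper_width: 0.0233
finger_force: 30.2
```

```bash
python3 bar.py
```

```text
194 301 314; 204 289 350; 214 287 352; 224 288 351; 234 288 351; 244 288 350; 254 288 350; 264 288 350; edge yaw 29.065636639062912
edge yaw 29.28237394690108
tool yaw 30.035185443400934 0.7158402903280504 [0.42229654 0.06021817 1.6330081 ] [ 0.09292165  0.0347051  -0.55911063] 0.023263047902530858 [ 0.54352036 -0.06237528  0.17035044]
```

>>> carry_out:
  moves: [0,0,0.001,0,0,0.03,0,0,0,0.002,0,0,0.06,0,0,0,0.003,0,0,0.09,0,0,0,0.004,0,0,0.12,0,0,0,0.005,0,0,0.15,0,0,0,0.006,0,0,0.18,0,0,0,0.007,0,0,0.21,0,0,0,0.007,0,0,0.23,0,0,0,0.007,0,0,0.23,0]

```text
time_s: 31.55
eef_pos: [0.5448, -0.0625, 0.1683]
orientation: [[0.981, -0.192, 0.007], [-0.192, -0.981, -0.002], [0.007, 0.001, -1.0]]
ft_force: [-0.8, 1.9, 16.0]
gripper_width: 0.0305
finger_force: 29.8
```

```bash
python3 bar.py
```

```text
200 292 300; 210 266 307; 220 250 311; 230 245 315; 240 248 319; 250 253 323; 260 257 327; 270 262 331; edge yaw -4.526738574577714
edge yaw 10.138903965580761
tool yaw -11.06931145374989 1.4340025735736057 [-0.84444765  1.85960499 16.04437478] [ 0.30247774 -0.02438556  0.64524984] 0.030498877381685344 [ 0.54477261 -0.06249221  0.16831184]
```

>>> carry_out:
  moves: [0,0,-0.004,0,0,0,0.5,0,0,-0.004,0,0,0,0.5,0,0,-0.004,0,0,0,0.5,0,0,-0.004,0,0,-0.04,0.5,0,0,-0.004,0,0,-0.08,0.5,0,0,-0.004,0,0,-0.119,0.5,0,0,-0.004,0,0,-0.119,0.5]

```text
time_s: 32.3
eef_pos: [0.5429, -0.0622, 0.1675]
orientation: [[0.984, 0.178, -0.001], [0.178, -0.984, 0.0], [-0.001, -0.0, -1.0]]
ft_force: [-0.6, -0.4, 0.6]
gripper_width: 0.0442
finger_force: 0.0
```

```bash
python3 bar.py
```

```text
195 297 341; 205 289 351; 215 287 352; 225 287 352; 235 288 352; 245 288 351; 255 288 351; 265 288 351; edge yaw 10.101663860352634
edge yaw 10.302759704856271
tool yaw 10.268735963082568 1.0608868965113076 [-0.59386604 -0.35993636  0.57651339] [-0.05980237 -0.00853077 -0.02449475] 0.04419537186708355 [ 0.54291352 -0.06218731  0.16754875]
```

>>> carry_out:
  moves: [0,0,0,0,0,0,0.1,0,0,0,0,0,0,0,0,0,0,0,0,0,0,0,0,0,0,0,0,0,0,0,0.0005,0,0,0.02,0,0,0,0.001,0,0,0.04,0,0,0,0.0015,0,0,0.06,0,0,0,0.002,0,0,0.08,0,0,0,0.0025,0,0,0.1,0,0,0,0.003,0,0,0.12,0,0,0,0.0035,0,0,0.14,0,0,0,0.004,0,0,0.16,0,0,0,0.004,0,0,0.16,0]

```text
time_s: 33.65
eef_pos: [0.5437, -0.0633, 0.1657]
orientation: [[0.947, -0.32, 0.002], [-0.32, -0.947, -0.002], [0.002, 0.002, -1.0]]
ft_force: [3.3, -5.3, -1.5]
gripper_width: 0.0238
finger_force: 30.4
```

```bash
python3 bar.py
```

```text
195 296 338; 205 285 346; 215 283 348; 225 284 348; 235 284 348; 245 285 348; 255 285 348; 265 286 348; edge yaw -17.818924101103715
edge yaw -17.29561590695501
tool yaw -18.68594139583996 1.5661925705999222 [ 3.27799195 -5.26112027 -1.51040631] [-0.85925927 -0.39949234  0.71054342] 0.02378970587245664 [ 0.54372514 -0.06325878  0.16567417]
```

>>> carry_out:
  moves: [0,0,0.001,0,0,0.015,0,0,0,0.001,0,0,0.03,0,0,0,0.001,0,0,0.03,0,0,0,0.001,0,0,0.03,0]

```text
time_s: 34.1
eef_pos: [0.5438, -0.0633, 0.1656]
orientation: [[0.914, -0.406, 0.002], [-0.406, -0.914, -0.003], [0.003, 0.002, -1.0]]
ft_force: [2.2, -6.3, 1.9]
gripper_width: 0.0244
finger_force: 32.8
```

```bash
python3 bar.py
```

```text
193 322 325; 203 276 335; 213 272 337; 223 274 338; 233 275 339; 243 276 340; 253 278 341; 263 279 342; edge yaw -19.15706520990434
edge yaw -17.85548794341158
tool yaw -23.940730045540665 1.6581484757630738 [ 2.20204349 -6.31997342  1.86189669] [-0.84580525 -0.18227275  1.05023666] 0.024419895111969847 [ 0.54381    -0.06332006  0.16559964]
```

>>> carry_out:
  moves: [0,0,0,0,0,-0.02,0.5,0,0,0,0,0,-0.02,0.5,0,0,0,0,0,-0.02,0.5,0,0,-0.06,0,0,-0.02,0.5,0,0,-0.13,0,0,0,0.5,0,0,-0.18,0,0,0,0.5,0.184,0.233,-0.18,0,0,0.284,0.5,0.184,0.233,-0.18,0,0,0.284,0.5,0.184,0.233,-0.18,0,0,0.284,0.5,0.184,0.233,-0.18,0,0,0.284,0.5,0.184,0.233,-0.18,0,0,0.284,0.5,0.184,0.233,-0.18,0,0,0.284,0.5,0.184,0.233,-0.18,0,0,0.284,0.5,0.184,0.233,-0.18,0,0,0.284,0.5,0.184,0.233,-0.18,0,0,0.284,0.5]

```text
time_s: 35.65
eef_pos: [0.587, -0.2345, 0.273]
orientation: [[0.259, -0.966, -0.0], [-0.966, -0.259, 0.0], [-0.0, 0.0, -1.0]]
ft_force: [-0.3, -0.4, 0.6]
gripper_width: 0.0439
finger_force: 0.0
```

```bash
python3 w.py w11; python3 - <<'E'
from h import *
snap('scene','s11')
w=cv2.imread('pics/w11.png')[:480]; s=cv2.imread('pics/s11.png')[160:340,170:330]
s=cv2.resize(s,(160,180)); s=cv2.resize(s,(426,480))
w=w[:,150:500]; cv2.imwrite('pics/c11.png',np.hstack([w,s]))
o=state()['orientation'];print(np.degrees(np.arctan2(o[1,0],o[0,0])))
E
```

```text
35.65 [ 0.587  -0.2345  0.273 ] [-0.567  0.512  0.98   0.     1.649  2.312]
-75.03762966128215
```

View pics/c11.png

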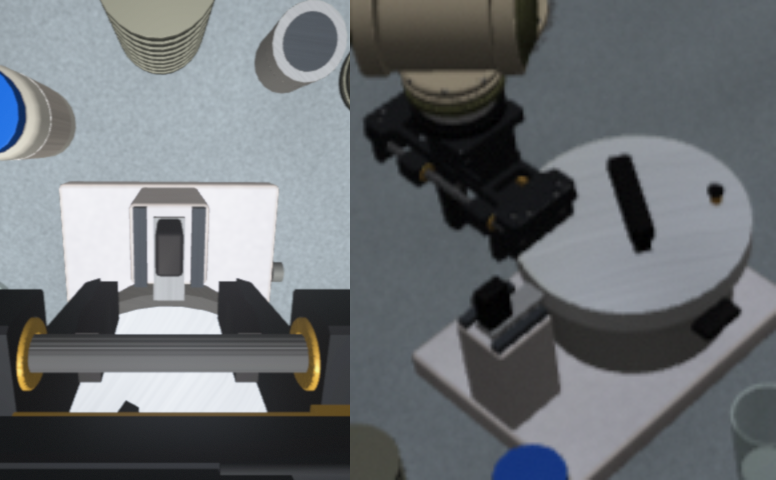

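```bash
python3 - <<'E'
from g import *
c=C('w11')
for r in (220,248,277): print(r,atz(c,(319.5,r),.207))
g=cv2.cvtColor(cv2.imread('pics/w11.png'),cv2.COLOR_BGR2GRAY);print(g[210:290:3,320]);print(g[235,296:344:2]);print(g[265,296:344:2])
s=json.load(open('pics/w11.json'));print(s['eef_pos'])
E
```

```text
220 [ 0.5911 -0.2558  0.207 ]
248 [ 0.5865 -0.2386  0.207 ]
277 [ 0.5815 -0.2201  0.207 ]
[234 234 176  82  45  46  46  47  59  77  79  79  80  81  81  81  82  80
  80  79  80  78 127 191 191 190 190]
[132 231 236 228 166  67  61  67  66  65  66  67  66  66  67  67  65  62
  68 180 232 234 209 105]
[111 221 236 232 168  69  70  84  85  84  83  82  80  78  78  77  74  63
  91 212 234 235 182  98]
[0.5870242789428949, -0.2345437781490257, 0.27302108433397615]
```

>>> carry_out:
  moves: [0,0.002,0.06,0,0,0,0.5,0,0.002,0.12,0,0,0,0.5,0,0.002,0.158,0,0,0,0.5,0,0.002,0.158,0,0,0,0.5,0,0.002,0.158,0,0,0,0.5,0,0.002,0.158,0,0,0,0.1,0,0.002,0.158,0,0,0,0,0,0.002,0.158,0,0,0,0,0,0.002,0.158,0,0,0,0,0,0.002,0.158,0,0,0,0]

```text
time_s: 36.75
eef_pos: [0.5865, -0.2351, 0.1789]
orientation: [[0.257, -0.966, 0.002], [-0.966, -0.257, -0.001], [0.001, -0.002, -1.0]]
ft_force: [3.0, 1.2, 3.2]
gripper_width: 0.0177
finger_force: 30.0
```

Gripped the tab (17.7 mm). Slide.

>>> carry_out:
  moves: [-0.01,0,0,0,0,0,0,-0.02,0,0,0,0,0,0,-0.03,0,0,0,0,0,0,-0.04,0,0,0,0,0,0,-0.05,0,0,0,0,0,0,-0.058,0,0,0,0,0,0,-0.062,0,0,0,0,0,0,-0.062,0,0,0,0,0,0,-0.062,0,0,0,0,0,0]

```text
time_s: 37.65
eef_pos: [0.5789, -0.2062, 0.1791]
orientation: [[0.253, -0.967, 0.009], [-0.967, -0.253, -0.015], [0.016, -0.005, -1.0]]
ft_force: [14.4, -31.9, -6.3]
gripper_width: 0.018
finger_force: 30.0
```

>>> carry_out:
  moves: [0.008,0,0,0,0,0,0,0.008,0,0,0,0,0,0.5,0.008,0,0,0,0,0,0.5,0.008,0,0,0,0,0,0.5,0.008,0,-0.08,0,0,0,0.5,0.008,0,-0.158,0,0,0,0.5,0.062,0,-0.158,0,0,0,0.5,0.062,0,-0.158,0,0,0,0.5,0.062,0,-0.158,0,0,0,0.5,0.062,0,-0.158,0,0,0,0.5]

```text
time_s: 38.65
eef_pos: [0.5855, -0.2342, 0.2721]
orientation: [[0.257, -0.966, -0.002], [-0.966, -0.257, 0.001], [-0.002, 0.001, -1.0]]
ft_force: [-0.8, 0.1, 0.5]
gripper_width: 0.0441
finger_force: 0.0
```

```bash
python3 w.py w12; python3 - <<'E'
from g import *
g=cv2.cvtColor(cv2.imread('pics/w12.png'),cv2.COLOR_BGR2GRAY).astype(int)
f=cv2.cvtColor(cv2.imread('pics/w11.png'),cv2.COLOR_BGR2GRAY).astype(int)
print([(r,f[r,320],g[r,320]) for r in range(190,345,3)])
E
```

```text
38.65 [ 0.5855 -0.2342  0.2721] [-0.568  0.511  0.985  0.     1.648  2.314]
[(190, np.int64(115), np.int64(117)), (193, np.int64(115), np.int64(116)), (196, np.int64(116), np.int64(118)), (199, np.int64(116), np.int64(116)), (202, np.int64(120), np.int64(149)), (205, np.int64(205), np.int64(219)), (208, np.int64(232), np.int64(235)), (211, np.int64(234), np.int64(235)), (214, np.int64(233), np.int64(234)), (217, np.int64(126), np.int64(234)), (220, np.int64(48), np.int64(234)), (223, np.int64(46), np.int64(234)), (226, np.int64(46), np.int64(235)), (229, np.int64(45), np.int64(235)), (232, np.int64(48), np.int64(235)), (235, np.int64(66), np.int64(235)), (238, np.int64(78), np.int64(235)), (241, np.int64(79), np.int64(235)), (244, np.int64(79), np.int64(236)), (247, np.int64(80), np.int64(236)), (250, np.int64(81), np.int64(232)), (253, np.int64(82), np.int64(126)), (256, np.int64(81), np.int64(61)), (259, np.int64(81), np.int64(48)), (262, np.int64(80), np.int64(50)), (265, np.int64(80), np.int64(49)), (268, np.int64(80), np.int64(48)), (271, np.int64(80), np.int64(47)), (274, np.in
[... 155 characters left out ...]
.int64(78)), (289, np.int64(191), np.int64(78)), (292, np.int64(191), np.int64(76)), (295, np.int64(192), np.int64(76)), (298, np.int64(190), np.int64(75)), (301, np.int64(126), np.int64(74)), (304, np.int64(116), np.int64(73)), (307, np.int64(226), np.int64(72)), (310, np.int64(235), np.int64(71)), (313, np.int64(236), np.int64(70)), (316, np.int64(238), np.int64(130)), (319, np.int64(237), np.int64(194)), (322, np.int64(236), np.int64(194)), (325, np.int64(237), np.int64(194)), (328, np.int64(238), np.int64(194)), (331, np.int64(236), np.int64(200)), (334, np.int64(135), np.int64(134)), (337, np.int64(69), np.int64(67)), (340, np.int64(72), np.int64(71)), (343, np.int64(90), np.int64(89))]
```

```bash
python3 - <<'E'
from g import *
a,b=C('w11'),C('w12')
for r,q,z in((235,278,.207),(276,316,.207),(217,253,.165)):
    print(np.linalg.norm((atz(a,(319.5,r),z)-atz(b,(319.5,q),z))))
print(np.linalg.norm(atz(a,(319.5,203.3),.16)-atz(b,(319.5,202.5),.16)))
E
```

```text
0.028794433984213108
0.028370428926843508
0.02810333607403103
0.0015771604354410836
```

```bash
python3 - <<'E'
from g import *
a,b=C('w11'),C('w12'); ctr=np.array([.5413,-.0624]);u=np.array([.259,-.966])
for n,c,r,z in(('lid11',a,306,.152),('front11',a,300,.16),('front12',b,332.5,.16)): 
  print(n,[(float((atz(c,(319.5,r),zz)[:2]-ctr)@u)) for zz in (z,z+.005)])
print(cv2.cvtColor(cv2.imread('pics/w12.png'),cv2.COLOR_BGR2GRAY)[312:336,::1][:, [305,312,320,328,335]].tolist())
E
```

```text
lid11 [0.11679366799927021, 0.1191395654918543]
front11 [0.12571285224968587, 0.12795942884795877]
front12 [0.09664420893578134, 0.09945135926029079]
[[59, 75, 71, 55, 236], [67, 74, 70, 63, 237], [83, 72, 68, 83, 237], [124, 81, 78, 127, 237], [179, 131, 130, 176, 237], [195, 180, 180, 191, 236], [197, 194, 193, 194, 236], [198, 195, 194, 193, 236], [198, 194, 195, 194, 235], [197, 195, 193, 195, 234], [198, 194, 194, 194, 234], [197, 195, 194, 195, 233], [197, 195, 194, 195, 233], [197, 194, 194, 195, 234], [197, 194, 194, 194, 234], [197, 194, 194, 195, 234], [197, 195, 194, 194, 234], [197, 194, 194, 195, 234], [197, 195, 194, 196, 234], [203, 201, 200, 201, 235], [221, 220, 220, 219, 235], [218, 218, 218, 214, 222], [132, 133, 134, 132, 134], [66, 65, 66, 64, 65]]
```

```bash
python3 -c "
from rig import *
print(state()['ft_force']);print(job_done())"
```

```text
[ 0.43483293 -0.50341783  0.15455652]
the job is handed in; nothing more can be done
None
```

I handed the job in at about 39 s: the canister stands on the bench between the two dish stacks, both jars I found are in the pot, the lid is turned home against its stops, and the lock is at its end stop. The lock slid only about 29 mm, because it seems to have started about 5 mm in. I judged it home because it held against about 35 N and the bolt's front measured 20 mm over the lid's edge.

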